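# Manual misting round on the potting bench

### The arm

A 7-joint arm with a two-finger parallel gripper is mounted at the origin on the work surface. World frame = base frame: x ahead of the robot, y to its left, z up, the work surface at z = 0. Lengths are in mm, angles in rad, forces in N, time in s.
With the tool pointing down it reaches from about 400 to 875 mm from the base axis. Payload 4.4 kg.
Tool frame: the origin (TCP) lies at the very end of the fingers, on their centre line; the grasp point (between the pads) lies 19 mm behind it (ctrl.pinch_z is the z of the grasp point in the tool frame, in mm); z points along the fingers, x is the direction in which the jaws open and shut, and the axes are right-handed (so a half turn about z gives the same grasp; the last joint's range is limited). The gripper opens to 85 mm and grips with 20 to 120 N. Pads are 22 mm wide; open, the fingers measure 114 mm over their backs; the gripper's body (76 mm by 85 mm) begins 54 mm behind the grasp point. The pads swing forward as they close: fully open they stand 13 mm farther back than shut.
Start: joints at [-1.409, 0.628, 0.038, 1.517, -0.027, 0.996, -0.02], TCP at [146.767, 633.228, 231.313] pointing down, gripper open.
Joint ranges: [-3.06, 3.06], [-0.37, 2.12], [-1.25, 1.32], [0.18, 2.47], [-1.1, 4.24], [0.23, 1.98], [-2.94, 2.94]. Speed limits (rad/s): [2.57, 2.57, 3.14, 3.14, 3.14, 3.14, 3.14].

### API

Orientations are given as [roll, pitch, yaw] about the fixed x, y, z axes, in that order (R = Rz(yaw) Ry(pitch) Rx(roll)).
In Python, from cell import sensors, get_image, order, ctrl gives the robot as it stands.
- The arm moves only by the tool arm_command, never from a script. Its argument "rows" is a list that holds one entry, the list of rows, each a list of 6 numbers: the shift along the tool's x, y, z in mm, then the turn, a rotation vector about the tool's x, y, z in degrees. A call has 1 to 20 rows; each row is the pose to reach, as a shift and turn from the pose commanded when the call began, along the tool's axes at that moment; what a row does not reach only later rows make up. A row lasts 1/12 s, in which the tool goes at most 41.7 mm and 7.16 degrees, less where a joint would pass 70% of its speed; a pose out of reach is approached as far as the arm can. A call with a gripper value outside its range is refused whole. "claw" is the opening, from -1 (shut) to 1 (fully open), set as the call begins (left out, the last holds). The fingers move at their own pace and stop on an object; the grip force is fixed at half the most. Time passes only in rows, so rows that repeat a pose let the fingers close. It gives the time, the measured TCP pose, the force and the opening at its end, in the units of the state.
- sensors.read_state(): the state, without advancing time (a new reading comes with each control period).
- get_image(name): name is "side" or "top" or "wrist"; returns a dict with "pixels" (420x560x3 uint8, red, green, blue), "z_map" (420x560 float32, mm along the optical axis (not along the pixel's ray), 0 where there is no reading), "K" (3x3 intrinsics, pixels), "pose" (4x4, takes a point from camera to world coordinates). Camera axes: x right, y up, looking along -z (the intrinsics and any distortion apply to the point x, -y, -z); pixel columns grow to the right and rows downward; lengths in mm; the calibration is good to about 2 mm. A picture is of the moment at which its call begins.
- order.finish_job(): hands the job in, once; it reports no verdict.
The state is a dict: "clock": time; "qpos": joint angles; "qd": joint speeds; "tau": joint torques, N m; "eef_pos": TCP position; "tool_rot": TCP orientation; "force": force on the tool from outside, world axes, zero at the start; "torque": the same for the moment, N m; "width": finger opening in mm.
Only numpy, scipy, OpenCV 4.12 (cv2) and the standard library are available. Lean on these libraries where they do the work, as an engineer would, in place of code of your own. Each camera call takes 0.05 s, during which the arm holds its last target.

### The job

Give the seedlings a round of mist by hand: press gently with the fingertips on the closed cover of the misting controller and let go so that it pops open, hold the large round button beneath it fully in for about a second, then swing the cover down and press it again until it latches shut and stays shut. Do not press the small square button, do not pick anything up, and leave the pots, jar and tools around the controller where they stand.

Things in the scene. Friction and masses are not known exactly. Their poses are not given: they have to be found in the camera images.
- mister: misting controller, grey plastic box fixed to the bench, 72 mm high; origin on its underside, z up, x from the open front edge to the hinge side. Spans x -48..72, y -70..70 mm (feet to x -66). The cover lies between side rims (inner faces y +-57, tops z 72) and a rear deck (x > 50, top z 72). Under it a recess: panel at z 52, front lip at x -48..-38, top z 60.
- cover (a joint): angle (rad) of the push-latch cover: 0 = shut, latched, flush with the rims; negative = pressed in (stop -0.09); opens upward to 1.2 (stop), sprung open. Press the shut cover to -0.07 or beyond (3 to 4 N, 5 mm at the edge) and let go: it rises fully open in about 1 s, following a receding finger. Swing it back down (1 to 4 N at the edge) to -0.07 or beyond, let go: it stays latched at 0.
- cover_hinge (a point): point on the hinge axis, middle of the cover's width, fixed in the box at x +45 mm, y 0, z 70 mm of the controller; axes as those of the controller, hinge axis along its y.
- cover_edge (a point): point on the outer (top) face of the grey cover, middle of its free edge, 76 mm from the hinge axis; the cover is a plate 76 x 110 x 4 mm, mid-plane through the hinge axis; x from free edge to hinge, z out of the outer face. Open it stands steep, outer face to the hinge side: swing it shut by pushing that face from behind, forward and down in an arc; pushing straight down on its edge jams.
- start_button (a joint): travel (m) of the large round black button: 0 = out, 0.005 = fully in (about 5 N); springs back.
- start_top (a point): centre of the top face of the large round button, 26 mm across, at x -11 mm, y -18 mm, z 60 mm of the controller when out; pressed straight down.
- reset_button (a joint): travel (m) of the small square black button, which must not be pressed: 0 = out, 0.005 = fully in.
- reset_top (a point): centre of the top face of the small square button, 10 mm wide, at x +12 mm, y +25 mm, z 60 mm of the controller.
- pot_a: empty orange plastic plant pot, 68 mm across the rim, 62 mm high, standing; origin at the centre of its underside
- pot_b: empty orange plastic plant pot, same as pot_a
- pot_c: larger empty orange plant pot, 82 mm across, 75 mm high, standing; origin under its centre
- jar: closed jar, 62 mm across, 85 mm high, standing; origin under its centre
- trowel: flat spatula-like trowel lying on the bench, 200 mm long; origin under its middle, x along it
- dibber: wooden planting dibber with a T handle, lying, 150 mm long, 22 mm high; origin under its middle, x along it towards the steel tip
There are look-alikes about, which are no part of the job. Several things have the shape of the mister; the one meant has the colours described above.

How it is judged (in metres and radians):
On the way, in this order (a step that is already met when the one before it is completed fails the run):
1. the cover has been pressed in and let go, and has popped fully open (value of joint cover above 1.05 rad), for 0.2 s.
2. the large round button is held fully in for about a second, with the cover open (value of joint start_button above 0.004 m and value of joint cover above 0.5 rad), for 0.6 s.
3. the button is let go (value of joint start_button below 0.001 m), for 0.1 s.
4. the cover is pressed shut, past flush (value of joint cover below -0.03 rad), for 0.02 s.
At the end, for the whole second after the job is handed in: The cover is latched shut by itself (within 0.03 rad of flush, at rest), both buttons are out, and every pot, jar and tool is within 25 mm of where it stood (value of joint cover between -0.03 and 0.03 rad and velocity of joint cover between -0.05 and 0.05 rad/s and value of joint each of start_button, reset_button below 0.001 m and distance of each of pot_a, pot_b, pot_c, jar, trowel, dibber from where it was at the start of the episode below 0.025 m); the robot touches nothing.
It fails at once if the small square button is pressed (value of joint reset_button above 0.0025 m).
It fails at once if the controller is rammed (over 80 N) (contact force between the fingers and mister above 80 N).
It fails at once if a bystander is moved, lifted or carried (over 25 mm) or tipped (distance of any of pot_a, pot_b, pot_c, jar, trowel, dibber from where it was at the start of the episode above 0.025 m or angle between any of pot_a, pot_b, pot_c, jar's own z axis and vertical above 0.4 rad).
It also fails if it takes over 58 s, if anything falls off the work surface, if the arm or the gripper's body presses on something with over 40 N, if the wrist force passes 120 N, or if a joint passes its speed limit or range.

## Working session

There is one attempt and no reset: what is moved stays moved. The work goes in short steps, Python scripts to look and compute and a tool call to move; the robot and the scene stay as the last step left them, time stands still between calls to the robot, and variables do not carry over. Pictures are saved under pics/ and viewed, and the job is handed in when it is done.

Besides the shell and the picture viewer there is one more tool, called after ">>>" in YAML: its name, and indented under it one key for each argument. arm_command: Moves the arm, as the interface text tells. Its arguments: {"type":"object","properties":{"rows":{"type":"array","items":{"type":"array","items":{"type":"array","items":{"type":"number"}}}},"claw":{"type":"number"}},"required":["rows"]}

```bash
ls; mkdir -p pics
python3 - <<'E'
from cell import sensors,get_image,order,ctrl
import cv2,numpy as np,pickle
print(sensors.read_state())
d={}
for n in["side","top","wrist"]:
    im=get_image(n);d[n]=im
    cv2.imwrite(f"pics/{n}0.png",im["pixels"][:,:,::-1])
    print(n,im["K"].round(1).tolist(),im["pose"].round(3).tolist())
pickle.dump(d,open("d0.pkl","wb"))
E
```

```text
pics
{'clock': 0.0, 'qpos': array([-1.40878285,  0.62932074,  0.03844169,  1.51840456, -0.02698617,
        0.9963023 , -0.01999095]), 'qd': array([-9.96208099e-04, -1.06743612e-04, -5.43513109e-04, -7.89513421e-04,
       -1.31341772e-04, -5.80346069e-04, -8.46457494e-06]), 'tau': array([-2.35495845e-04, -5.63413489e+01,  1.22679580e+00, -1.93438286e+01,
        1.11790595e-02,  1.04633532e-02, -1.12299682e-05]), 'eef_pos': array([146.63212824, 632.58337455, 230.39385951]), 'tool_rot': array([3.14155640e+00, 1.91658264e-03, 1.34299878e+00]), 'force': array([-0.15040731, -0.63819314, -0.68288623]), 'torque': array([0.0488691 , 0.03193299, 0.05873215]), 'width': 85.74919832759306}
side [[480.0, 0.0, 284.5], [0.0, 480.0, 214.6], [0.0, 0.0, 1.0]] [[0.949, 0.237, -0.21, 214.273], [-0.316, 0.679, -0.663, -824.669], [-0.014, 0.695, 0.719, 921.098], [0.0, 0.0, 0.0, 1.0]]
top [[424.5, 0.0, 280.0], [0.0, 424.5, 213.8], [0.0, 0.0, 1.0]] [[-0.015, 0.99, -0.139, 304.786], [-1.0, -0.014, 0.007, -9.084], [0.005, 0.139, 0.99, 1122.328], [0.0, 0.0, 0.0, 1.0]]
wrist [[305.5, 0.0, 277.2], [0.0, 305.5, 210.0], [0.0, 0.0, 1.0]] [[0.225, -0.932, -0.283, 73.081], [0.974, 0.215, 0.067, 650.475], [-0.001, -0.291, 0.957, 373.436], [0.0, 0.0, 0.0, 1.0]]
```

View pics/side0.png

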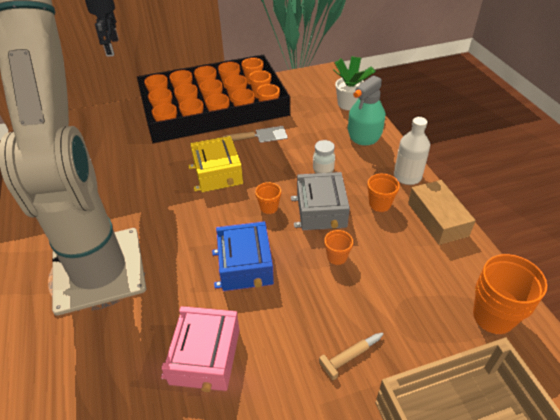

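View pics/top0.png

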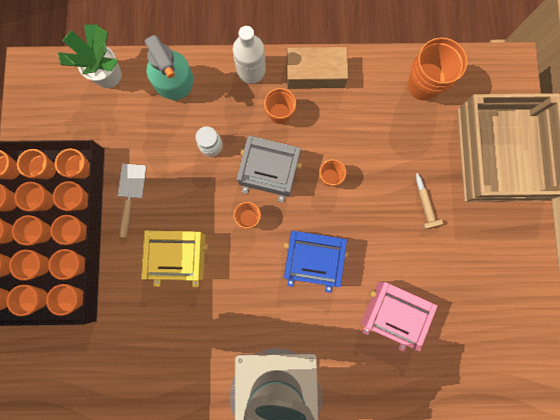

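View pics/wrist0.png

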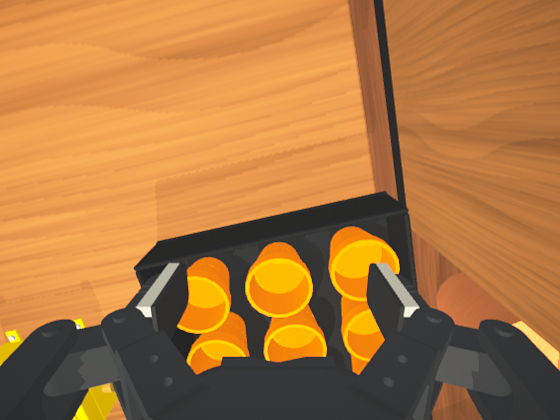

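```bash
cat > h.py <<'E'
import numpy as np,cv2
def pts(im):
    K=im["K"];z=im["z_map"];v,u=np.mgrid[0:z.shape[0],0:z.shape[1]]
    x=(u-K[0,2])/K[0,0]*z;y=(v-K[1,2])/K[1,1]*z
    P=np.stack([x,-y,-z],-1)
    return P@im["pose"][:3,:3].T+im["pose"][:3,3]
E
python3 - <<'E'
import pickle,cv2,numpy as np
from h import pts
d=pickle.load(open("d0.pkl","rb"))
crops={"top":(205,75,150,150),"side":(240,130,180,150)}
for n,(x,y,w,h) in crops.items():
    c=d[n]["pixels"][y:y+h,x:x+w,::-1]
    cv2.imwrite(f"pics/{n}c.png",cv2.resize(c,None,fx=4,fy=4,interpolation=cv2.INTER_CUBIC))
P=pts(d["top"])
for p in [(268,150),(268,170),(268,178),(250,150),(285,170),(246,189),(282,199),(243,185),(285,190)]:
    print(p,P[p[1],p[0]].round(1))
E
```

```text
(268, 150) [614.5  11.9  78.2]
(268, 170) [563.9  12.5  72.7]
(268, 178) [543.7  12.8  70.8]
(250, 150) [617.8  58.1  69.4]
(285, 170) [563.5 -30.5  72.2]
(246, 189) [529.1  73.3   6.1]
(282, 199) [501.5 -22.6   0.9]
(243, 185) [539.8  81.2   7.5]
(285, 190) [515.2 -30.   55.3]
```

View pics/topc.png

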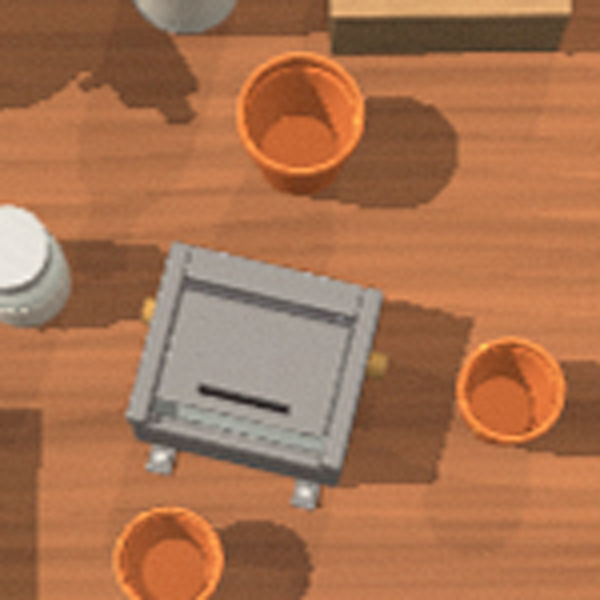

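View pics/sidec.png

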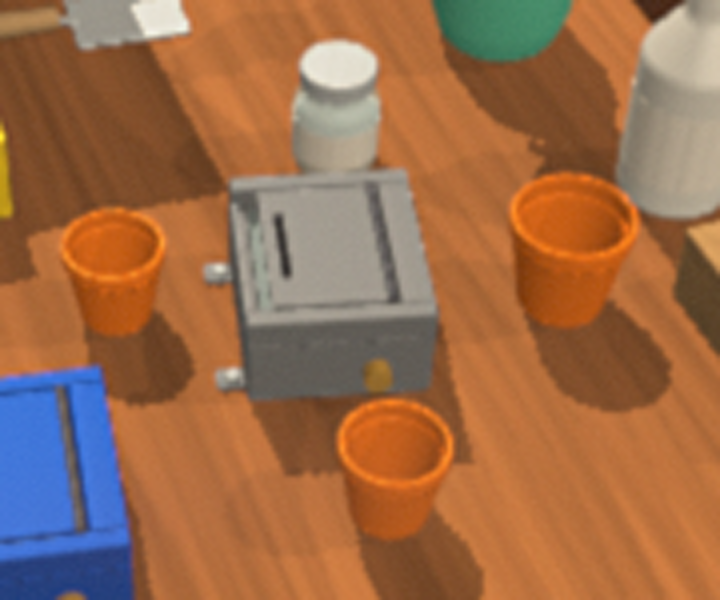

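```bash
cat >> h.py <<'E'
def ray(im,uv,z):
    K=im["K"];T=im["pose"];r=np.array([(uv[0]-K[0,2])/K[0,0],-(uv[1]-K[1,2])/K[1,1],-1])@T[:3,:3].T
    o=T[:3,3];return o+r*(z-o[2])/r[2]
def proj(im,p):
    T=im["pose"];q=(np.asarray(p,float)-T[:3,3])@T[:3,:3];K=im["K"]
    return np.array([K[0,0]*q[...,0]/-q[...,2]+K[0,2],K[1,1]*-q[...,1]/-q[...,2]+K[1,2]]).T
def fit(A,B):
    a=A.mean(0);b=B.mean(0);H=(A-a).T@(B-b);th=np.arctan2(H[0,1]-H[1,0],H[0,0]+H[1,1])
    R=np.array([[np.cos(th),-np.sin(th)],[np.sin(th),np.cos(th)]]);t=b-R@a
    return th,t,B-(A@R.T+t)
E
python3 - <<'E'
import pickle
from h import *
d=pickle.load(open("d0.pkl","rb"))
M=np.array([[72,70],[72,-70],[-48,-70],[-48,70]],float)
c={"top":(205,75,[(175,243),(383,292),(335,470),(130,420)]),"side":(240,130,[(405,172),(436,303),(248,320),(230,181)])}
for n,(x,y,q) in c.items():
    W=np.array([ray(d[n],((u+.5)/4-.5+x,(v+.5)/4-.5+y),72)[:2] for u,v in q])
    th,t,r=fit(M,W);print(n,W.round(1).tolist(),th,t.round(1),r.round(1).tolist())
# depth: points z 66..76 near box
for n in c:
    P=pts(d[n]).reshape(-1,3);C=d[n]["pixels"].reshape(-1,3).astype(int)
    m=(abs(P[:,2]-71)<6)&(np.hypot(P[:,0]-585,P[:,1]-15)<110)&(np.ptp(C,axis=1)<30)
    b=cv2.minAreaRect(P[m][:,:2].astype(np.float32));print(n,m.sum(),P[m].mean(0),b,cv2.boxPoints(b).tolist())
E
```

```text
top [[655.7, 61.9], [621.5, -70.8], [506.4, -38.1], [540.3, 90.8]] -0.2574101831355779 [569.4  14. ] [[-1.1, -1.5], [0.4, 1.2], [1.2, 3.4], [-0.5, -3.1]]
side [[655.5, 57.3], [624.7, -63.9], [508.7, -39.2], [541.7, 87.6]] -0.24433758386215432 [571.   13.4] [[-2.3, -6.6], [0.8, 8.1], [1.2, 3.7], [0.4, -5.3]]
top 2122 [588.05419334   9.24554646  71.4556262 ] ((582.6799926757812, 10.722991943359375), (139.94334411621094, 119.59477233886719), 75.36381530761719) [[507.142578125, -41.86845779418945], [622.8564453125, -72.08772277832031], [658.2174072265625, 63.3144416809082], [542.5035400390625, 93.53370666503906]]
side 1524 [586.3811913    3.11821934  70.440061  ] ((582.818115234375, 9.038482666015625), (143.63063049316406, 116.73738861083984), 74.9776382446289) [[507.8299560546875, -45.1935920715332], [620.5777587890625, -75.45146179199219], [657.8062744140625, 63.27055740356445], [545.0584716796875, 93.52842712402344]]
```

>>> arm_command:
  rows:
    - [[-8,9,0,0,0,0],[-22,23,0,0,0,0],[-38,40,0,0,0,0],[-56,59,0,0,0,0],[-74,78,0,0,0,0],[-92,97,0,0,0,0],[-110,116,0,0,0,0],[-128,135,0,0,0,0],[-146,154,0,0,0,0],[-164,173,0,0,0,0],[-182,192,0,0,0,0],[-200,211,0,0,0,0],[-218,230,0,0,0,0],[-236,249,0,0,0,0],[-254,268,0,0,0,0]]
  claw: -1

```text
clock: 1.4
eef_pos: [351.0, 323.0, 231.3]
tool_rot: [3.142, 0.0, 1.342]
force: [0.4, 0.0, -0.4]
width: 0.1
```

>>> arm_command:
  rows:
    - [[-18,19,0,0,0,0],[-36,38,0,0,0,0],[-54,57,0,0,0,0],[-72,76,0,0,0,0],[-90,95,0,0,0,0],[-108,114,0,0,0,0],[-126,133,0,0,0,0],[-144,152,5,0,0,0],[-162,171,10,0,0,0.5],[-180,190,20,0,0,0.5],[-198,209,30,0,0,1],[-216,228,40,0,0,1],[-232,244,55,0,0,1.5],[-244,256,68,0,0,1.5],[-251,263,77,0,0,1.5],[-251,263.5,80,0,0,1.6]]

```text
clock: 2.73
eef_pos: [550.0, 18.1, 149.9]
tool_rot: [-3.14, 0.002, 1.311]
force: [-1.1, -0.6, 0.4]
width: 0.2
```

```bash
cat > look.py <<'E'
import sys,cv2,pickle
from cell import sensors,get_image
tag=sys.argv[1];d={}
for n in sys.argv[2:]:
    im=get_image(n);d[n]=im;cv2.imwrite(f"pics/{n}{tag}.png",im["pixels"][:,:,::-1])
    if n=="side": cv2.imwrite(f"pics/sidez{tag}.png",cv2.resize(im["pixels"][90:260,220:420,::-1],None,fx=3,fy=3,interpolation=cv2.INTER_CUBIC))
pickle.dump(d,open(f"d{tag}.pkl","wb"))
s=sensors.read_state();print(s["clock"],s["qpos"].round(2),s["eef_pos"].round(1),s["tool_rot"].round(3),s["force"].round(1))
E
python3 look.py 1 side wrist
```

```text
2.8333 [-0.14  0.59  0.08  1.88 -0.07  0.67  1.3 ] [549.4  21.6 150.8] [-3.14   0.     1.315] [-0.1  0.1 -0. ]
```

View pics/sidez1.png

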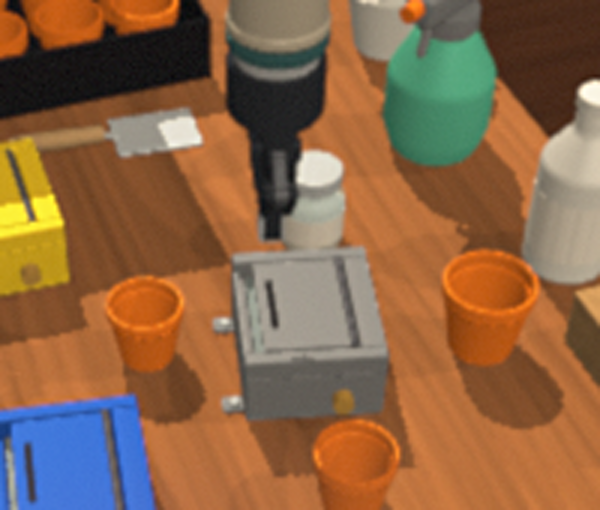

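View pics/wrist1.png

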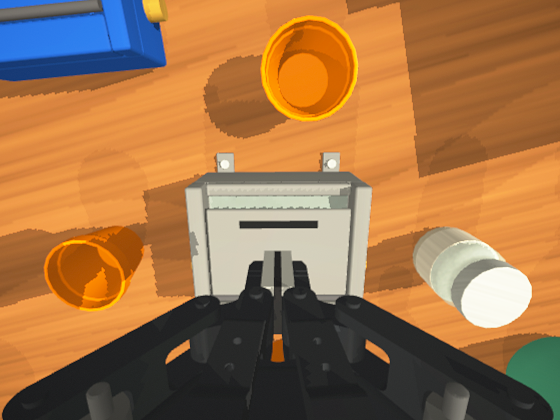

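Run:
```python
import pickle
from h import *
d=pickle.load(open("d1.pkl","rb"))
print(proj(d["side"],[549.4,21.6,150.8]),proj(d["wrist"],[549.4,21.6,150.8]))
th=-.256;R=np.array([[np.cos(th),-np.sin(th)],[np.sin(th),np.cos(th)]]);t=np.array([570.5,13.8])
for n,uv,z in [("wrist",(188,187),72),("wrist",(371,187),72),("wrist",(208,209),72),("wrist",(351,209),72)]:
    w=ray(d[n],uv,z);print(uv,w.round(1),((w[:2]-t)@R).round(1))
print("loc tcp",(np.array([549.4,21.6])-t)@R)
```

```text
[309.14350397 166.78332665] [278.87684496 269.27038676]
(188, 187) [507.2 -36.5  72. ] [-48.5 -64.6]
(371, 187) [541.6  94.4  72. ] [-48.3  70.7]
(208, 209) [527.1 -27.5  72. ] [-31.5 -51. ]
(351, 209) [554.6  76.9  72. ] [-31.4  57. ]
loc tcp [-22.38742393   2.20300927]
```

>>> arm_command:
  rows:
    - [[0,0,10,0,0,0],[0,0,25,0,0,0],[0,0,40,0,0,0],[0,0,55,0,0,0],[0,0,65,0,0,0],[0,0,71,0,0,0],[0,0,74,0,0,0],[0,0,75,0,0,0],[0,0,75,0,0,0]]

```text
clock: 3.58
eef_pos: [550.7, 21.5, 76.6]
tool_rot: [3.141, -0.0, 1.315]
force: [-0.2, -0.2, 0.6]
width: -0.5
```

>>> arm_command:
  rows:
    - [[0,0,1.5,0,0,0],[0,0,3,0,0,0],[0,0,4.5,0,0,0],[0,0,6,0,0,0],[0,0,7,0,0,0],[0,0,7,0,0,0]]

```text
clock: 4.08
eef_pos: [550.8, 21.2, 69.4]
tool_rot: [3.141, -0.0, 1.315]
force: [0.3, -0.0, 3.6]
width: 0.1
```

>>> arm_command:
  rows:
    - [[0,0,1,0,0,0],[0,0,2,0,0,0],[0,0,3,0,0,0],[0,0,3,0,0,0]]

```text
clock: 4.42
eef_pos: [550.9, 21.2, 66.5]
tool_rot: [3.141, -0.0, 1.315]
force: [-0.5, -0.9, 5.8]
width: 0.2
```

>>> arm_command:
  rows:
    - [[0,0,-4,0,0,0],[0,-2,-14,0,0,0],[0,-8,-30,0,0,0],[0,-14,-50,0,0,0],[0,-20,-70,0,0,0],[0,-25,-90,0,0,0],[0,-25,-105,0,0,0],[0,-25,-115,0,0,0],[0,-25,-115,0,0,0],[0,-25,-115,0,0,0],[0,-25,-115,0,0,0],[0,-25,-115,0,0,0]]

```text
clock: 5.42
eef_pos: [525.5, 27.5, 180.2]
tool_rot: [-3.139, 0.001, 1.315]
force: [-0.3, -0.0, -0.4]
width: -0.2
```

```bash
python3 look.py 2 side wrist
```

```text
5.5167 [-0.17  0.52  0.09  1.92 -0.07  0.71  1.28] [525.7  27.5 180.3] [-3.140e+00  1.000e-03  1.315e+00] [-0.6  0.1  1. ]
```

View pics/sidez2.png

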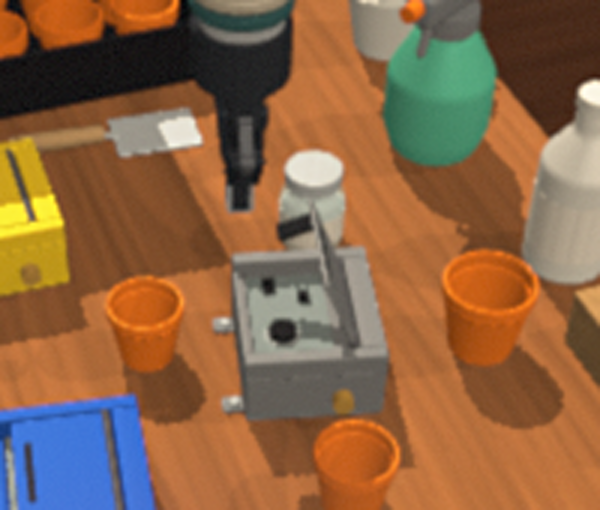

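View pics/wrist2.png

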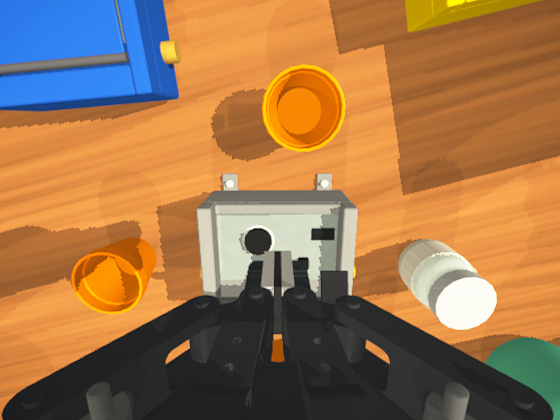

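Run:
```python
import pickle
from h import *
d=pickle.load(open("d2.pkl","rb"))
th=-.256;R=np.array([[np.cos(th),-np.sin(th)],[np.sin(th),np.cos(th)]]);t=np.array([570.5,13.8])
loc=lambda w:np.r_[(w[:2]-t)@R,w[2]].round(1)
w=d["wrist"];P=pts(w);S=d["side"];Q=pts(S)
for uv in[(258,240),(322,234),(335,275),(335,290),(325,280),(345,280),(335,271)]:print(uv,loc(P[uv[1],uv[0]]))
print("btn ray",loc(ray(w,(258.3,240.5),60)),"tcp",loc(np.array([525.6,27.5,180])))
for uv in[(282,228),(295,228),(308,222),(282,330),(268,286),(303,297),(318,210),(330,240)]:
    u,v=int(uv[0]/3+220),int(uv[1]/3+90);print("side",uv,loc(Q[v,u]))
c=w["pixels"][180:310,190:370,::-1];cv2.imwrite("pics/wz2.png",cv2.resize(c,None,fx=4,fy=4))
```

```text
(258, 240) [-14.1 -15.4  60.8]
(322, 234) [-17.9  44.4  55. ]
(335, 275) [-10.1  45.5 119.1]
(335, 290) [  1.3  45.8 121.2]
(325, 280) [ -6.3  38.1 119.7]
(345, 280) [ -5.8  53.3 118.9]
(335, 271) [-12.3  45.8 117.1]
btn ray [-13.3 -15.2  60. ] tcp [-46.9   1.9 180. ]
side (282, 228) [ -4.3  47.1 114.3]
side (295, 228) [  5.   39.7 119.9]
side (308, 222) [ 15.6  42.7 123.3]
side (282, 330) [-10.3 -22.7  59.7]
side (268, 286) [-16.7  39.8  55.4]
side (303, 297) [12.8 19.1 57.7]
side (318, 210) [ 41.2 137.9  56.7]
side (330, 240) [ 55.1 140.8  16.3]
```

View pics/wz2.png

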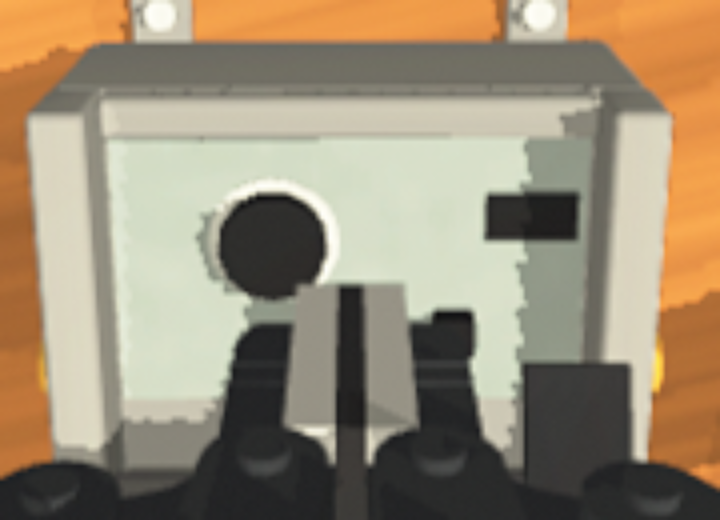

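>>> arm_command:
  rows:
    - [[-2,0,0,-4,0,0],[-5,0,0,-9,0,0],[-9,0,0,-15,0,0],[-13,0,0,-21,0,0],[-17,5,8,-26,0,0],[-19,12,20,-30,0,0],[-19,20,36,-30,0,0],[-19,30,54,-30,0,0],[-19,37,70,-30,0,0],[-19,41,80,-30,0,0],[-19,42.5,85,-30,0,0],[-19,42.5,85,-30,0,0]]

```text
clock: 6.52
eef_pos: [535.1, -34.4, 137.2]
tool_rot: [2.706, 0.114, 1.271]
force: [-0.5, -0.9, 0.2]
width: -0.1
```

```bash
python3 look.py 3 side wrist
python3 - <<'E'
import cv2
c=cv2.imread("pics/wrist3.png");cv2.imwrite("pics/wz3.png",cv2.resize(c[160:340,170:390],None,fx=3,fy=3))
E
```

```text
6.6167 [-0.14  0.54 -0.05  2.29  1.67  0.31 -0.5 ] [533.8 -34.6 136.2] [2.71  0.117 1.272] [-1.5 -0.  -0.1]
```

View pics/sidez3.png

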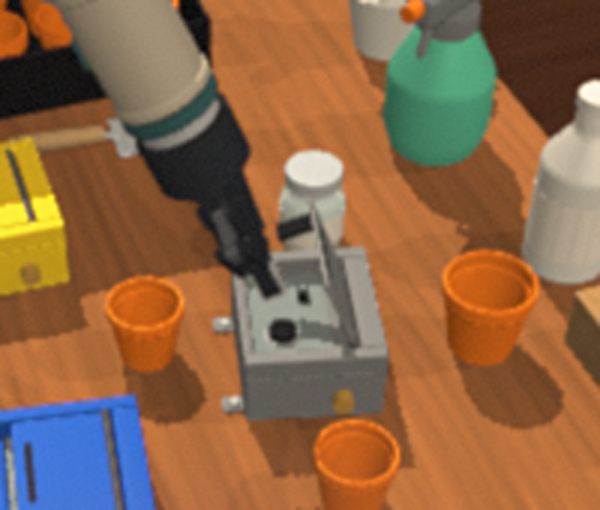

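View pics/wz3.png

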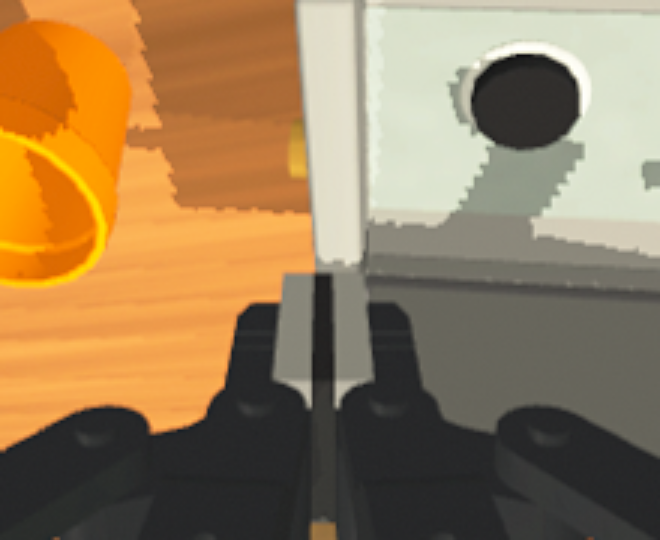

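```bash
cat > mv.py <<'E'
import numpy as np,sys
from scipy.spatial.transform import Rotation as Ro
from cell import sensors
th=-.256;c,s=np.cos(th),np.sin(th);t=np.array([570.5,13.8])
def W(l): return np.array([t[0]+c*l[0]-s*l[1],t[1]+s*l[0]+c*l[1],l[2]])
def L(w): return np.array([c*(w[0]-t[0])+s*(w[1]-t[1]),-s*(w[0]-t[0])+c*(w[1]-t[1]),w[2]])
S=sensors.read_state();R0=Ro.from_euler("xyz",S["tool_rot"]);print("local now",L(S["eef_pos"]).round(1),S["qpos"].round(3),S["clock"],S["force"].round(1),S["width"])
if len(sys.argv)>4:
    tgt=W(list(map(float,sys.argv[1:4])));yaw=float(sys.argv[4])
    d=R0.inv().apply(tgt-S["eef_pos"]);r=(R0.inv()*Ro.from_euler("xyz",[np.pi,0,yaw])).as_rotvec(degrees=True)
    print("shift",d.round(1),"turn",r.round(1))
E
python3 mv.py -46 -18 200 1.315; python3 mv.py -41 -18 200 -0.256
```

```text
local now [-23.3 -56.1 136.2] [-0.144  0.541 -0.045  2.287  1.667  0.315 -0.498] 6.6167 [-1.5 -0.  -0.1] -0.3282946670389095
shift [ 29.5   6.3 -71.7] turn [24.6  7.1 -1. ]
local now [-23.3 -56.1 136.2] [-0.144  0.541 -0.045  2.287  1.667  0.315 -0.498] 6.6167 [-1.5 -0.  -0.1] -0.3282946670389095
shift [ 29.7  10.8 -69.6] turn [ 24.8 -13.7  87.4]
```

>>> arm_command:
  rows:
    - [[1,0,-6,1,0,0],[4,1,-16,3,1,0],[8,2,-28,6,2,0],[12,3,-40,9,3,0],[16,4,-50,12,4,0],[20,4,-58,15,4,0],[24,5,-66,18,5,0],[28,6,-70,21,6,0],[30,6,-72,24,7,-1],[30,6,-72,24.6,7,-1],[30,6,-72,24.6,7,-1],[30,6,-72,24.6,7,-1]]
  claw: 0

```text
clock: 7.62
eef_pos: [521.4, 9.3, 201.4]
tool_rot: [3.14, -0.0, 1.314]
force: [0.5, 0.3, 0.8]
width: 42.4
```

```bash
python3 mv.py -41 -18 180 -0.256
```

```text
local now [-46.4 -16.8 201.4] [ 0.33   0.541 -0.596  1.898  0.406  0.823  0.834] 7.6167 [0.5 0.3 0.8] 42.447295194966074
shift [-1.2  5.4 21.4] turn [ 0.1 -0.1 90. ]
```

>>> arm_command:
  rows:
    - [[0,0,0,0,0,3],[0,0,0,0,0,8],[0,0,0,0,0,14],[0,0,0,0,0,20],[0,1,0,0,0,26],[0,1,0,0,0,32],[0,2,0,0,0,38],[0,2,0,0,0,44],[0,3,0,0,0,50],[0,3,0,0,0,56],[0,4,0,0,0,62],[0,4,0,0,0,68],[-1,5,5,0,0,74],[-1,5,10,0,0,80],[-1,6,15,0,0,86],[-1,6,20,0,0,90],[-1,6,20,0,0,90],[-1,6,20,0,0,90]]

```text
clock: 9.12
eef_pos: [526.8, 7.2, 181.7]
tool_rot: [3.141, -0.002, -0.253]
force: [-0.3, -0.4, -0.4]
width: 42.8
```

```bash
python3 mv.py -40 -18 180 -0.256;python3 look.py 4 side wrist
```

```text
local now [-40.6 -17.4 181.7] [ 0.033  0.521 -0.147  1.912  0.114  0.714 -0.434] 9.1167 [-0.3 -0.4 -0.4] 42.76303008553983
shift [0.6 0.6 1.7] turn [ 0.  -0.1  0.2]
9.2167 [ 0.03  0.52 -0.15  1.91  0.11  0.71 -0.43] [527.5   6.9 182.1] [ 3.141e+00 -3.000e-03 -2.540e-01] [ 0.1  0.1 -0.8]
```

View pics/sidez4.png

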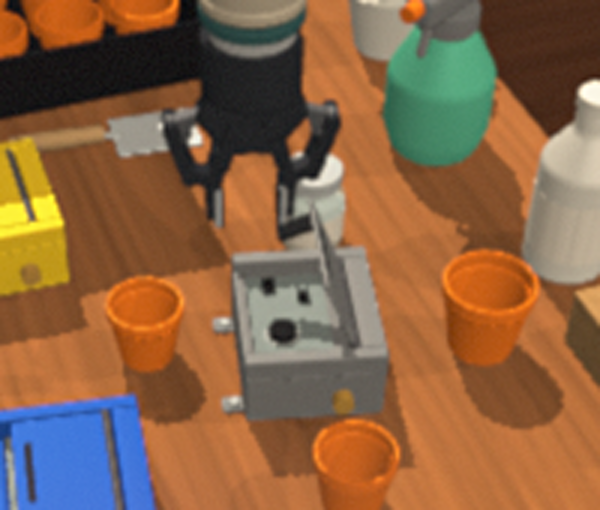

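View pics/wrist4.png

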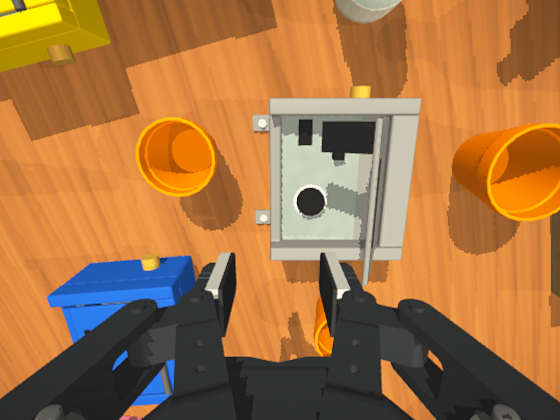

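Run:
```python
import pickle
from h import *
d=pickle.load(open("d4.pkl","rb"));S=d["side"];P=pts(S)
th=-.256;R=np.array([[np.cos(th),-np.sin(th)],[np.sin(th),np.cos(th)]]);t=np.array([570.5,13.8])
C=S["pixels"].astype(int)
lp=np.dstack([(P[...,:2]-t)@R,P[...,2]])
m=(C.max(-1)<75)&(lp[...,2]>150)&(abs(lp[...,0]+40)<110)&(abs(lp[...,1]+18)<70)
q=lp[m]
for z0 in range(175,340,8):
    s=q[(q[:,2]>=z0)&(q[:,2]<z0+8)]
    if len(s): print(z0-182, len(s), (s[:,0].min()+40.3).round(1),(s[:,0].max()+40.3).round(1),(s[:,1].min()+17.5).round(1))
w=d["wrist"]
for uv in[(311,201)]:
    r=ray(w,uv,60);print("btn",(r[:2]-t)@R)
# cover edge points from side
for uv in[(313,205),(318,215),(322,232)]:
    print(lp[int(uv[1]/3+90),int(uv[0]/3+220)])
```

```text
9 12 -33.7 33.1 -9.5
17 13 -33.9 32.7 -11.7
25 10 -33.3 32.5 -13.6
33 15 -37.8 34.4 -12.4
41 36 -52.0 41.1 -16.1
49 102 -54.3 51.6 -17.7
57 60 -56.5 53.7 -17.6
65 75 -58.5 55.3 -21.0
73 95 -60.6 59.4 -20.9
81 95 -62.7 61.3 -20.9
89 132 -64.7 62.8 -23.0
97 169 -64.6 62.8 -22.8
105 106 -62.4 40.5 -20.9
113 40 -39.5 38.1 -15.7
121 23 -37.3 35.2 -36.9
129 88 -37.2 32.1 -40.9
137 107 -37.3 31.6 -40.8
145 99 -37.2 31.0 -40.6
153 110 -37.0 30.6 -39.7
btn [-11.00474396 -14.79244492]
[ 20.22420446  44.96090245 140.92256906]
[ 41.94953293 141.32692495  50.18681249]
[ 26.56471659  28.15992611 124.74924101]
```

```bash
python3 mv.py -18 -16.5 175 1.315
```

```text
local now [-39.9 -17.5 182.1] [ 0.034  0.521 -0.148  1.911  0.114  0.714 -0.434] 9.2167 [ 0.1  0.1 -0.8] 42.829535159587245
shift [21.8 -1.   7.2] turn [  0.1  -0.1 -89.9]
```

>>> arm_command:
  rows:
    - [[0,0,0,0,0,-3],[1,0,0,0,0,-8],[2,0,0,0,0,-14],[4,0,0,0,0,-20],[6,0,0,0,0,-26],[8,0,0,0,0,-32],[10,0,0,0,0,-38],[12,0,0,0,0,-44],[14,0,0,0,0,-50],[16,0,0,0,0,-56],[18,0,0,0,0,-62],[20,0,2,0,0,-68],[21,-1,4,0,0,-74],[22,-1,5,0,0,-80],[22,-1,6,0,0,-86],[22,-1,7,0,0,-90],[22,-1,7,0,0,-90]]
  claw: -1

```text
clock: 10.63
eef_pos: [549.2, 1.5, 174.9]
tool_rot: [3.139, -0.0, 1.316]
force: [-0.0, 0.1, -0.6]
width: 0.3
```

```bash
python3 mv.py -18 -16.5 175 1.315;python3 look.py 5 side wrist;  python3 - <<'E'
import pickle
from h import *
d=pickle.load(open("d5.pkl","rb"));S=d["side"];P=pts(S)
th=-.256;R=np.array([[np.cos(th),-np.sin(th)],[np.sin(th),np.cos(th)]]);t=np.array([570.5,13.8])
C=S["pixels"].astype(int)
lp=np.dstack([(P[...,:2]-t)@R,P[...,2]])
m=(C.max(-1)<75)&(lp[...,2]>150)&(abs(lp[...,0]+18)<110)&(abs(lp[...,1]+18)<70)
q=lp[m]
for z0 in range(175,340,8):
    s=q[(q[:,2]>=z0)&(q[:,2]<z0+8)]
    if len(s): print(z0-175, len(s), (s[:,0].min()+18).round(1),(s[:,0].max()+18).round(1),(s[:,1].min()+16.5).round(1))
E
```

```text
local now [-17.5 -17.2 174.9] [ 0.328  0.615 -0.587  1.852  0.459  0.81   0.819] 10.6333 [-0.   0.1 -0.6] 0.27370858624681677
shift [ 0.7 -0.5 -0.1] turn [ 0.2 -0.   0.1]
10.7333 [ 0.33  0.61 -0.59  1.85  0.46  0.81  0.82] [549.3   1.6 175.1] [3.138 0.    1.312] [-0.2 -0.4  0.5]
0 3 -1.4 3.2 -13.0
8 15 -6.7 5.5 -17.1
16 14 -6.6 5.2 -17.4
24 16 -6.6 4.6 -18.3
40 3 -11.4 7.2 -32.0
48 14 -11.8 6.7 -37.5
56 12 -12.5 10.0 -44.1
64 32 -15.2 14.7 -52.4
72 30 -16.8 14.3 -59.0
80 44 -15.9 14.2 -64.0
88 55 -18.1 17.8 -65.3
96 37 -18.5 18.0 -44.6
104 38 -18.1 17.2 -45.0
112 41 -10.6 11.1 -47.2
120 28 -15.4 10.0 -40.5
128 79 -35.5 30.9 -41.4
136 103 -35.8 30.9 -43.0
144 101 -36.0 33.2 -41.5
152 101 -35.7 32.7 -41.6
160 103 -36.0 31.9 -40.9
```

View pics/sidez5.png

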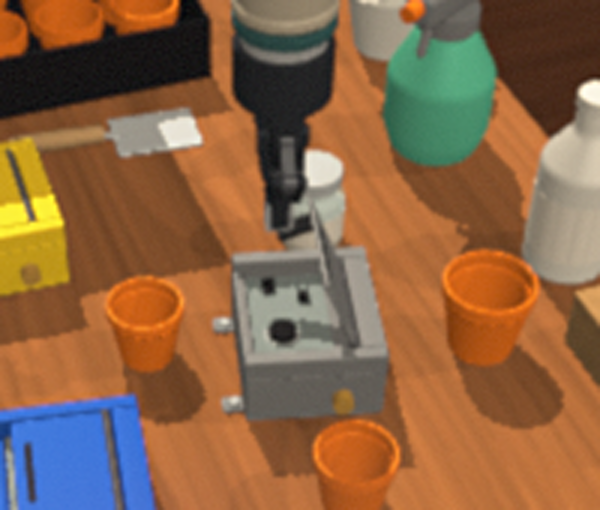

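View pics/wrist5.png

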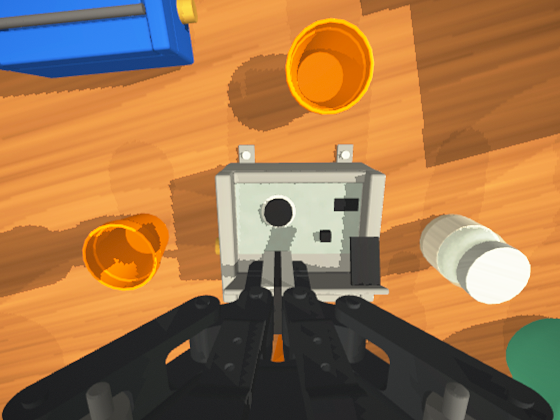

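>>> arm_command:
  rows:
    - [[-1,-1,5,0,0,0],[-2,-2,15,0,0,0],[-3,-2.5,30,0,0,0],[-3,-2.5,45,0,0,0],[-3,-2.5,60,0,0,0],[-3,-2.5,74,0,0,0],[-3,-2.5,86,0,0,0],[-3,-2.5,96,0,0,0],[-3,-2.5,103,0,0,0],[-3,-2.5,108,0,0,0],[-3,-2.5,111,0,0,0],[-3,-2.5,111,0,0,0]]

```text
clock: 11.73
eef_pos: [546.4, -0.6, 63.5]
tool_rot: [3.139, 0.0, 1.314]
force: [-0.1, 0.5, -0.4]
width: -0.1
```

```bash
python3 mv.py -20 -20 64 1.315;python3 look.py 6 side wrist
```

```text
local now [-19.7 -20.1  63.5] [ 0.244  0.767 -0.458  1.935  0.601  0.575  0.695] 11.7333 [-0.1  0.5 -0.4] -0.13365907147628228
shift [ 0.1 -0.3 -0.5] turn [ 0.1  0.  -0.1]
11.8333 [ 0.24  0.77 -0.46  1.93  0.6   0.58  0.7 ] [546.8  -0.6  64.2] [3.138 0.    1.314] [0.2 0.2 0.2]
```

View pics/sidez6.png

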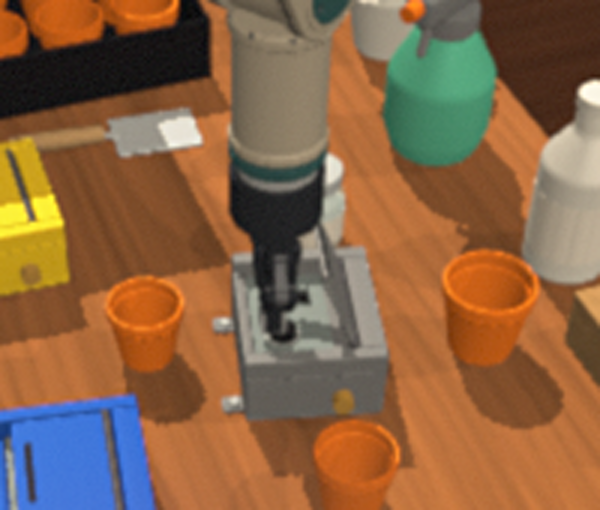

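View pics/wrist6.png

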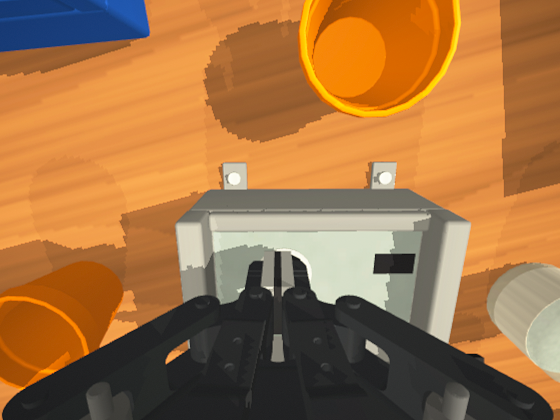

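>>> arm_command:
  rows:
    - [[0,0,2,0,0,0],[0,0,4,0,0,0],[0,0,6,0,0,0],[0,0,7.5,0,0,0],[0,0,7.5,0,0,0]]

```text
clock: 12.25
eef_pos: [547.0, -0.7, 56.6]
tool_rot: [3.138, 0.0, 1.314]
force: [0.9, -0.5, 3.6]
width: -0.1
```

>>> arm_command:
  rows:
    - [[0,0,1,0,0,0],[0,0,2,0,0,0],[0,0,2.5,0,0,0],[0,0,2.5,0,0,0]]

```text
clock: 12.58
eef_pos: [547.0, -0.7, 55.0]
tool_rot: [3.137, 0.001, 1.314]
force: [-2.0, -0.9, 11.1]
width: -0.2
```

>>> arm_command:
  rows:
    - [[0,0,0.4,0,0,0],[0,0,0.4,0,0,0],[0,0,0.4,0,0,0],[0,0,0.4,0,0,0],[0,0,0.4,0,0,0],[0,0,0.4,0,0,0],[0,0,0.4,0,0,0],[0,0,0.4,0,0,0],[0,0,0.4,0,0,0],[0,0,0.4,0,0,0],[0,0,0.4,0,0,0],[0,0,0.4,0,0,0],[0,0,0.4,0,0,0],[0,0,0.4,0,0,0]]

```text
clock: 13.75
eef_pos: [547.0, -0.7, 54.9]
tool_rot: [3.137, 0.001, 1.314]
force: [-2.4, -2.0, 15.0]
width: -0.2
```

```bash
python3 mv.py ;python3 look.py 7 side
```

```text
local now [-19.1 -19.9  54.9] [ 0.235  0.78  -0.444  1.939  0.614  0.556  0.684] 13.75 [-2.4 -2.  15. ] -0.21187807621846344
13.8 [ 0.23  0.78 -0.44  1.94  0.61  0.56  0.68] [547.   -0.7  54.9] [3.137e+00 1.000e-03 1.314e+00] [-2.4 -0.1 15.5]
```

View pics/sidez7.png

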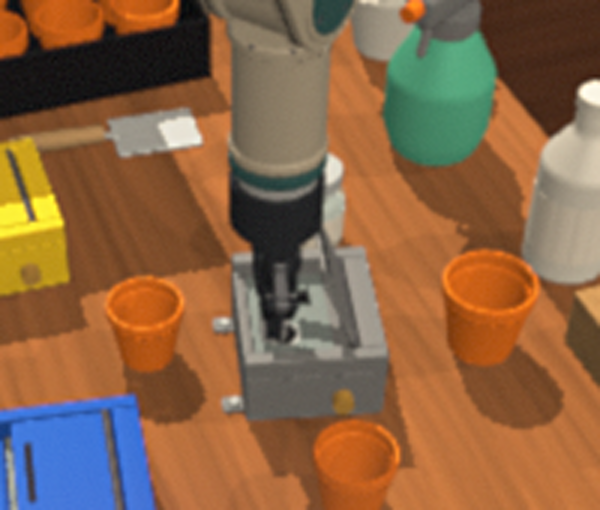

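>>> arm_command:
  rows:
    - [[0,0,-3,0,0,0],[0,0,-10,0,0,0],[0,0,-22,0,0,0],[0,0,-38,0,0,0],[0,0,-56,0,0,0],[0,0,-74,0,0,0],[0,0,-92,0,0,0],[0,0,-108,0,0,0],[0,0,-120,0,0,0],[0,0,-127,0,0,0],[0,0,-130,0,0,0],[0,0,-130,0,0,0]]

```text
clock: 14.8
eef_pos: [546.2, -0.6, 184.0]
tool_rot: [3.138, 0.0, 1.314]
force: [0.1, -0.2, -0.0]
width: 0.3
```

```bash
python3 mv.py 50 0 185 1.315;python3 look.py 8 side wrist
python3 - <<'E'
import pickle
from h import *
d=pickle.load(open("d8.pkl","rb"))
th=-.256;R=np.array([[np.cos(th),-np.sin(th)],[np.sin(th),np.cos(th)]]);t=np.array([570.5,13.8])
P=pts(d["wrist"]);lp=np.dstack([(P[...,:2]-t)@R,P[...,2]])
for n in("side",):
    P=pts(d[n]);lp=np.dstack([(P[...,:2]-t)@R,P[...,2]])
    m=(lp[...,0]>8)&(lp[...,0]<48)&(lp[...,1]>-60)&(lp[...,1]<60)&(lp[...,2]>78)&(lp[...,2]<148)
    q=lp[m]
    for z in range(78,148,8):
        s=q[(q[:,2]>=z)&(q[:,2]<z+8)]
        if len(s):print(z,len(s),s.min(0).round(1),np.median(s,0).round(1),s.max(0).round(1))
E
```

```text
local now [-19.9 -20.1 184. ] [ 0.339  0.599 -0.597  1.852  0.449  0.824  0.826] 14.8 [ 0.1 -0.2 -0. ] 0.2890887048027372
shift [20.1 69.9 -0.8] turn [ 0.2  0.  -0.1]
14.9 [ 0.34  0.6  -0.6   1.85  0.45  0.82  0.83] [545.6  -0.7 182.9] [3.140e+00 1.000e-03 1.314e+00] [ 0.1  0.7 -0.2]
78 21 [ 40.1 -57.2  78.5] [42.8 -2.5 82.5] [44.7 49.5 85.9]
86 20 [ 35.1 -55.5  86.2] [ 39.4 -11.1  90.6] [41.4 49.2 93. ]
94 20 [ 32.  -56.   94.3] [ 36.4 -26.5  98.6] [ 38.3  48.4 101.7]
102 20 [ 29.4 -56.2 102.3] [ 33.6 -12.8 105.8] [ 35.1  55.5 109.8]
110 18 [ 28.5 -56.  110.2] [ 30.5  -9.8 112.6] [ 32.   54.4 117.1]
118 40 [  8.1 -56.8 118.3] [ 18.7  34.4 122.7] [ 28.9  53.1 126. ]
126 36 [  9.  -56.8 126. ] [ 23.2   5.4 129.3] [ 25.9  58.  133.9]
134 55 [ 16.9 -54.6 134.9] [ 19.   -2.7 139.1] [ 22.5  55.3 141.9]
142 1 [ 17.9 -51.5 142.4] [ 17.9 -51.5 142.4] [ 17.9 -51.5 142.4]
```

View pics/sidez8.png

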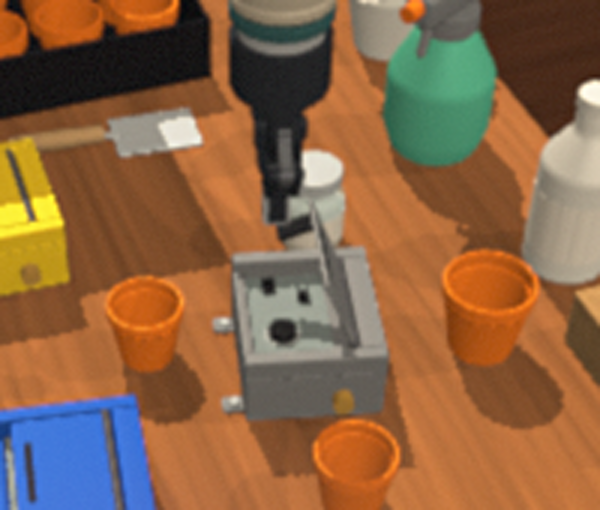

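View pics/wrist8.png

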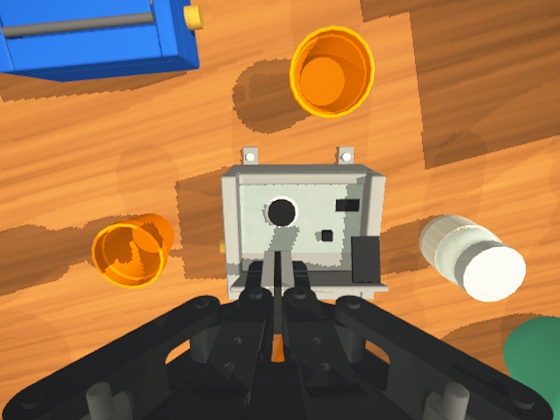

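>>> arm_command:
  rows:
    - [[3,5,0,0,0,0],[8,18,0,0,0,0],[13,34,0,0,0,0],[18,52,0,0,0,0],[20,66,0,0,0,0],[20,75,0,0,0,0],[20,78,4,0,0,0],[20,78,14,0,0,0],[20,78,28,0,0,0],[20,78,42,0,0,0],[20,78,52,0,0,0],[20,78,56,0,0,0],[20,78,56,0,0,0]]

```text
clock: 15.98
eef_pos: [625.5, -1.1, 126.1]
tool_rot: [-3.142, 0.001, 1.314]
force: [-1.5, -0.3, 1.3]
width: 0.2
```

```bash
python3 mv.py 30.5 0 128.5 1.315;python3 look.py 9 side
```

```text
local now [ 57.   -0.5 126.1] [ 0.278  0.772 -0.544  1.674  0.507  0.841  0.829] 15.9833 [-1.5 -0.3  1.3] 0.20474108273968317
shift [  0.5 -26.5  -2.4] turn [-0.   0.1 -0. ]
16.0333 [ 0.28  0.77 -0.54  1.67  0.51  0.84  0.83] [626.2  -0.9 127.1] [3.140e+00 1.000e-03 1.314e+00] [-0.   0.4  0.6]
```

View pics/sidez9.png

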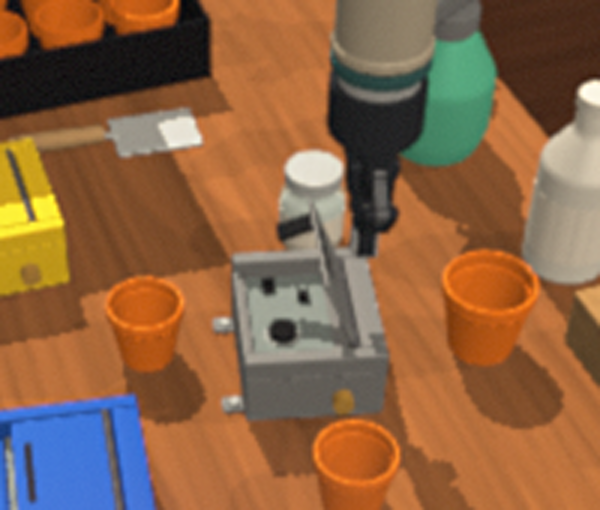

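>>> arm_command:
  rows:
    - [[0,-5,0,0,0,0],[0,-12,-0.5,0,0,0],[0,-19,-1,0,0,0],[0,-24,-1,0,0,0],[0,-28,-0.5,0,0,0],[0,-32,1,0,0,0],[0,-35,2.5,0,0,0],[0,-38.5,4,0,0,0],[0,-41,6,0,0,0],[0,-43.5,7.6,0,0,0],[0,-46,9.5,0,0,0],[0,-48.5,11.5,0,0,0],[0,-51,14,0,0,0],[0,-53,16,0,0,0],[0,-55,18.5,0,0,0],[0,-56.7,21,0,0,0]]

```text
clock: 17.37
eef_pos: [572.0, 13.4, 106.4]
tool_rot: [3.139, 0.0, 1.314]
force: [2.6, -0.3, 1.2]
width: -0.3
```

```bash
python3 mv.py -9.5 0 84 1.315;python3 look.py 10 side
```

```text
local now [ 1.500e+00 -1.000e-01  1.064e+02] [ 0.254  0.733 -0.519  1.843  0.539  0.707  0.741] 17.3667 [ 2.6 -0.3  1.2] -0.3123757008923054
shift [  0.1 -11.1  22.4] turn [ 0.2  0.  -0.1]
17.4167 [ 0.25  0.73 -0.52  1.84  0.54  0.71  0.74] [571.2  13.5 105.9] [3.140e+00 1.000e-03 1.314e+00] [ 1.7 -0.5  0.6]
```

View pics/sidez10.png

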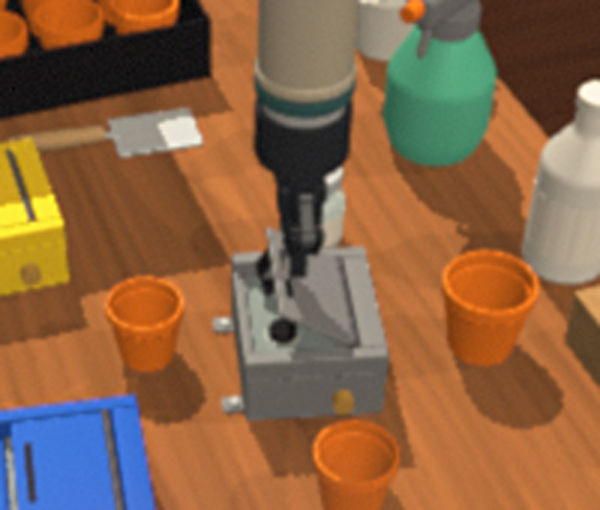

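>>> arm_command:
  rows:
    - [[0,-2,2.5,0,0,0],[0,-3.5,5,0,0,0],[0,-5,8,0,0,0],[0,-6.5,10.6,0,0,0],[0,-8,13.5,0,0,0],[0,-9,16,0,0,0],[0,-10,19,0,0,0],[0,-11,22,0,0,0],[0,-12,25,0,0,0],[0,-13,28,0,0,0],[0,-14,31,0,0,0],[0,-15,33,0,0,0]]

```text
clock: 18.42
eef_pos: [557.4, 17.3, 73.1]
tool_rot: [3.139, 0.0, 1.314]
force: [2.7, 0.1, 2.1]
width: 0.1
```

>>> arm_command:
  rows:
    - [[0,0,1.5,0,0,0],[0,0,3,0,0,0],[0,0,4.5,0,0,0],[0,0,6,0,0,0],[0,0,6,0,0,0]]

```text
clock: 18.83
eef_pos: [557.1, 17.3, 67.3]
tool_rot: [3.14, 0.001, 1.314]
force: [0.2, 0.2, 3.4]
width: 0.2
```

>>> arm_command:
  rows:
    - [[0,0,0.5,0,0,0],[0,0,1,0,0,0],[0,0,1.2,0,0,0],[0,0,1.2,0,0,0]]

```text
clock: 19.17
eef_pos: [557.2, 17.3, 67.0]
tool_rot: [3.139, 0.001, 1.314]
force: [-2.4, 0.4, 11.7]
width: 0.0
```

Force rose sharply: the cover is on its stop. Now let go, straight up.

>>> arm_command:
  rows:
    - [[0,0,-2,0,0,0],[0,0,-5,0,0,0],[0,0,-9,0,0,0],[0,0,-16,0,0,0],[0,0,-28,0,0,0],[0,0,-44,0,0,0],[0,0,-62,0,0,0],[0,0,-80,0,0,0],[0,0,-98,0,0,0],[0,0,-112,0,0,0],[0,0,-120,0,0,0],[0,0,-120,0,0,0]]

```text
clock: 20.17
eef_pos: [558.3, 17.3, 188.5]
tool_rot: [3.135, -0.001, 1.314]
force: [0.1, 0.2, -0.3]
width: -0.0
```

```bash
python3 mv.py;python3 look.py 11 side wrist top
python3 - <<'E'
import pickle
from h import *
th=-.256;R=np.array([[np.cos(th),-np.sin(th)],[np.sin(th),np.cos(th)]]);t=np.array([570.5,13.8])
for f in("d0","d11"):
    S=pickle.load(open(f+".pkl","rb"))["side"];P=pts(S);lp=np.dstack([(P[...,:2]-t)@R,P[...,2]])
    m=(lp[...,0]>-28)&(lp[...,0]<38)&(abs(lp[...,1])<45)&(lp[...,2]>48)&(lp[...,2]<100);q=lp[m]
    A=np.c_[q[:,0],np.ones(len(q))];print(f,len(q),np.linalg.lstsq(A,q[:,2],rcond=None)[0])
E
```

```text
local now [-12.7   0.3 188.5] [ 0.304  0.608 -0.598  1.817  0.446  0.847  0.803] 20.1667 [ 0.1  0.2 -0.3] -0.029217247211578205
20.3167 [ 0.3   0.61 -0.6   1.82  0.45  0.85  0.8 ] [556.7  16.9 185.7] [3.140e+00 1.000e-03 1.314e+00] [-0.2 -0.1 -0.1]
d0 606 [-6.31242491e-03  7.06922643e+01]
d11 608 [-3.27470528e-03  7.06928087e+01]
```

View pics/side11.png

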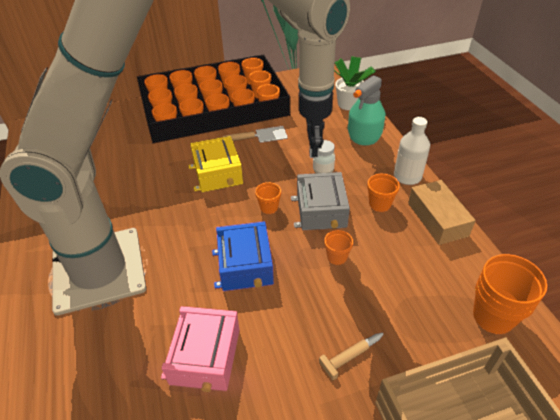

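View pics/wrist11.png

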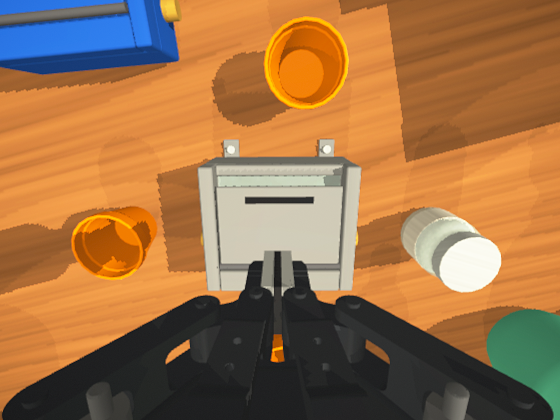

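Run:
```python
from cell import order
print(order.finish_job())
```

```text
the job is handed in; nothing more can be done
None
```

The misting round is done and handed in at about 20 s on the robot's clock; the hand-in itself gave no verdict.

- **Opening:** I pressed the closed cover of the grey controller with shut fingertips, to about 6 N. It popped open to about 1.2 rad, as measured in the side view.
- **Button:** I held the large round button at its stop for about 1.2 s (fingertips at z 55, 11–15 N).
- **Closing:** I pushed the cover down from behind in an arc and pressed it to its stop (z 67, about 12 N). Then I lifted straight off.

**Last checks:**
- The cover is shut and flush. Its plane in the side view is within about 0.003 rad of where it was at the start.
- The arm stood clear at z 186 with no contact force.
- By eye, the pots, jar and tools stand where they were; I did not measure their shifts.
- The button was seen out after I let go. With the cover shut, both buttons are hidden. I never touched the small square one.

**What went wrong or disagreed:**
- My first approach to the button, tilted 30°, was not reached. The arm swung its wrist and stopped short without touching anything. I backed out and pressed with the tool vertical instead.
- The camera estimates of the button's sideways position differed by about 7 mm between the wrist and side views. I aimed between them, and the press worked.

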